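# Bring the sprouted bulbs to the light

### The job

The bulbs under the blackout hood have sprouted: lift the hood off them and set it gently and fully down, rim on the bench all round, over the other tray, the one just planted. Also swivel and tilt the grow lamp's head so that the centre of its beam falls on the middle of the sprouted tray. Do not shift either tray, and leave the other things on the bench where they are.

Things in the scene. Friction and masses are not known exactly. Their poses are not given: they have to be found in the camera images.
- tray_sprouted: Small black slotted nursery tray, 170 long (own x) x 115 wide (own y), rim 50 high, corners 58; filled with sand to 40 and carrying green shoots that reach up to 93 above the bench. It starts hidden under the hood, on the left or the right side. Loose, 1.4 kg. Origin: centre of its underside, z up.
- tray_sprouted_mid (a point): The middle of the sprouted tray: centre of its sand surface, 40 above its underside. The lamp is to be aimed here.
- tray_planted: The other tray, same size and axes, standing open on the opposite side: only brown bulb noses show, up to 55 above the bench, no shoots. Loose, 1.4 kg. Origin: centre of its underside.
- hood: Black rigid plastic blackout hood, an open-bottomed box with a bar handle on top. Inside 196 (own x) x 141 (own y) x 98 high, so that it goes over a tray with 13 to spare on each side, its rim standing on the bench; walls 4, rim 216 x 161 over all, top at 102. 0.25 to 0.5 kg. Origin: centre of the rim plane (its underside), z up. It may go over a tray either way round.
- hood_handle (a point): Middle of the hood's bar handle: bar along the hood's own x, 120 long, 16 wide (own y), 14 high, its centre 136 above the rim plane, 27 free under the bar, legs at its ends. The point's axes are the hood's.
- lamp: Foot of the lamp: round weighted foot 164 across, fixed to the bench, with an upright post on its centre. Origin: centre of the foot's underside, on the swivel axis (vertical). Its own -x is where the lamp's glass faces when the swivel reads 0. A U-bracket swivels on the post and carries the head between its arms; the whole lamp is about 315 high and 240 wide over the bracket's clamp knobs.
- lamp_swivel (a joint): Swivel of the U-bracket and head about the vertical axis, rad, range -1.75 to 1.75, stiff (0.22 N m), stays where it is left. 0: the glass faces the foot's own -x; grows anticlockwise seen from above.
- lamp_tilt (a joint): Tilt of the head about the level axis through its side pivots, rad, range -0.6 to 1.1, stiff (0.32 N m), stays where it is left. 0: the beam is level; grows as the glass turns downwards.
- lamp_pivot (a point): Where the tilt axis and the swivel axis cross, at the centre of the head, 212 above the bench. Moves with the head and has its axes: the beam leaves along its own -x, the tilt axis is its own y, z points to the handle.
- lamp_lens (a point): Centre of the lamp's glass, 26 in front of the pivot (along the head's own -x), on the beam's centre line; axes as lamp_pivot. The head is a grey box 164 wide, 112 high, 44 deep with cooling fins behind.
- lamp_handle (a point): Middle of the head's round carrying handle: bar along the head's own y, 112 long, 15 in diameter, 94 from the pivot along the head's own z, 30 free between the bar and the top of the head; axes as lamp_pivot. The bar can turn between the fingers as the head tilts.
- trowel: Hand trowel lying flat between the trays, 250 long, 62 wide, up to 27 high; bystander. Origin on the bench under it, near its middle; +x towards the blade.
- clay_pot: Empty terracotta pot, 96 across, 86 high; bystander, to the left. Origin: centre of its underside.
- pot_stack: Stack of nested black plastic pots, 98 across, 132 high; bystander, to the right. Origin: centre of its underside.
- sprayer: White hand sprayer, 80 across, 187 high; bystander, beyond the lamp on the left. Origin: centre of its underside.
- bulb_a: Brown flower bulb standing on its root plate, 60 across, 71 high; bystander, left of the lamp. Origin: centre of its underside.
- bulb_b: Brown flower bulb like bulb_a; bystander, right of the lamp. Origin: centre of its underside.
- dibber: Wooden dibber (planting stick with a knob end) lying flat, 190 long, up to 38 thick; bystander, beyond the lamp on the right. Origin on the bench under the middle of its length; +x towards the knob.
- label_cup: Grey cup of blank white label stakes, 80 across, about 155 high; bystander, at the far left. Origin: centre of its underside.
Mind the look-alikes: they are no part of the job. What is shaped like the tray_planted but yellow is not meant.

How it is judged (in metres and radians):
At the end, for the whole second after the job is handed in: The hood stands over the planted tray, rim on the bench (height within 6 mm, under 3 degrees of tilt, centred within 25 mm); the beam centre line passes the middle of the sprouted tray within 30 mm sideways and 30 mm up or down, measured square to the beam; hood and lamp at rest (y of tray_sprouted_mid in the frame of lamp_lens between -0.03 and 0.03 m and z of tray_sprouted_mid in the frame of lamp_lens between -0.03 and 0.03 m and x of tray_sprouted_mid in the frame of lamp_lens below 0 m and horizontal distance between hood and tray_planted below 0.025 m and height (world z) of hood between -0.006 and 0.006 m and angle between hood's own z axis and vertical below 0.05 rad and linear speed of hood below 0.02 m/s and velocity of joint lamp_swivel between -0.05 and 0.05 rad/s and velocity of joint lamp_tilt between -0.05 and 0.05 rad/s); the robot touches nothing.
It fails at once if the hood is dropped or slammed down (faster than 0.7 m/s within 30 mm of the bench) (height (world z) of hood below 0.03 m and linear speed of hood above 0.7 m/s).
It fails at once if a tray is shifted by more than 30 mm or tipped (distance of any of tray_sprouted, tray_planted from where it was at the start of the episode above 0.03 m or angle between any of tray_sprouted, tray_planted's own z axis and vertical above 0.2 rad).
It fails at once if another thing on the bench is moved by more than 30 mm (distance of any of trowel, clay_pot, pot_stack, sprayer, bulb_a, bulb_b, dibber, label_cup from where it was at the start of the episode above 0.03 m).
It also fails if it takes over 48 s, if anything falls off the work surface, if the arm or the gripper's body presses on something with over 40 N, if the wrist force passes 120 N, or if a joint passes its speed limit or range.

### The arm

A 6-joint arm with a two-finger parallel gripper is mounted at the origin on the work surface. World frame = base frame: x ahead of the robot, y to its left, z up, the work surface at z = 0. Lengths are in mm, angles in rad, forces in N, time in s.
With the tool pointing down it reaches from about 250 to 775 mm from the base axis. Payload 4 kg.
Tool frame: the origin (TCP) lies midway between the tips of the shut fingers; the grasp point (between the pads) lies 19 mm behind it (r.grip_point_offset is the distance from the TCP to the grasp point, in mm); z points along the fingers, y is the direction in which the jaws open and shut (so a half turn about z gives the same grasp; the last joint's range is limited). The gripper opens to 94 mm and grips with 3 to 60 N. Pads are 16 mm wide; open, the fingers measure 119 mm over their backs; the gripper's body (75 mm by 177 mm) begins 78 mm behind the grasp point.
Start: joints at [-1.254, 0.087, 1.371, -0, 1.684, -0.103], TCP at [224.168, -502.264, 205.506] pointing down, gripper open.
Joint ranges: [-3.1, 3.1], [-0.76, 2.03], [0.27, 2.55], [-1.08, 4.22], [0.17, 2.65], [-2.57, 2.57]. Speed limits (rad/s): [2.79, 2.79, 3.14, 3.14, 3.14, 3.14].

### API

Orientations are given as a unit quaternion [w, x, y, z].
In Python, from workcell import r, solver, read_camera, get_calibration, ticket gives the robot as it stands. Calls block until the motion is done:
- r.reach(position, orientation): joint-space move of the TCP to a pose.
- r.movel(position, rotation=None, rate=150, guard=None): straight line of the TCP; rotation=None keeps the orientation; rate is the mean speed in mm/s. With guard (N) it stops when the force on the tool has changed by that much, and returns True; else False.
- r.move_j(angles): joint-space move.
- r.grip(opening, grasp_force=None): finger opening in mm; grasp_force is the grip in N (None keeps the last); returns when the fingers have stopped.
- r.dwell(seconds).
- solver.inverse_kinematics(position, orientation): joint angles nearest the present ones, or None.
- read_camera(name): name is "side" or "top" or "wrist"; returns the picture (384x512x3 uint8, blue, green, red); there is no depth.
- get_calibration(name): a dict with "camera_matrix" (3x3 intrinsics, pixels), "world_to_cam" (4x4, takes a point from world to camera coordinates); the wrist camera has in their place "T_tool_cam" (4x4, takes a point from camera to tool coordinates, whose origin is the TCP and whose axes are the flange's). Camera axes: x right, y down, z forward; pixel columns grow to the right and rows downward; lengths in mm; the calibration is good to about 2 mm. A picture is of the moment at which its call begins: read the wrist's pose just before it. get_calibration takes no time and is no camera call.
A pose or a line that the arm cannot do raises r.Unreachable and nothing moves.
- ticket.sign_off(): hands the job in, once; it reports no verdict.
Readings, each from a call of its own:
- r.get_t(): time.
- r.get_q(): joint angles.
- r.get_qd(): joint speeds.
- r.get_tau(): joint torques, N m.
- r.get_ee_pos(): TCP position.
- r.get_orientation(): TCP orientation.
- r.get_wrist_force(): force on the tool from outside, world axes, zero at the start.
- r.get_wrist_torque(): the same for the moment, N m.
- r.get_grip_width(): finger opening in mm.
Only numpy, scipy, OpenCV 4.12 (cv2) and the standard library are available. Lean on these libraries where they do the work, as an engineer would, in place of code of your own. Each camera call takes 0.05 s, during which the arm holds its last target.

## Working session

There is one attempt and no reset: what is moved stays moved. The work goes in short steps, each a Python script; the robot and the scene stay as the last script left them, time stands still between calls to the robot, and variables do not carry over. Pictures are saved under pics/ and viewed, and the job is handed in when it is done.

```bash
ls; mkdir -p pics
python3 - <<'E'
from workcell import r, solver, read_camera, get_calibration, ticket
import cv2,numpy as np
np.set_printoptions(suppress=True,precision=4)
for n in ["side","top","wrist"]:
    if n=="wrist": print(r.get_ee_pos(),r.get_orientation())
    cv2.imwrite(f"pics/{n}0.png",read_camera(n))
    c=get_calibration(n); print(n,{k:np.array(v) for k,v in c.items()})
print(r.get_t(), r.get_grip_width())
E
```

```text
pics
side {'camera_matrix': array([[456.2485,   0.    , 254.2252],
       [  0.    , 456.2485, 185.7149],
       [  0.    ,   0.    ,   1.    ]]), 'world_to_cam': array([[   0.9583,   -0.2852,   -0.0197, -551.2006],
       [  -0.182 ,   -0.5556,   -0.8113,  235.0692],
       [   0.2204,    0.781 ,   -0.5843, 1422.529 ],
       [   0.    ,    0.    ,    0.    ,    1.    ]])}
top {'camera_matrix': array([[423.6059,   0.    , 261.8643],
       [  0.    , 423.6059, 191.8161],
       [  0.    ,   0.    ,   1.    ]]), 'world_to_cam': array([[  -0.0032,   -1.    ,   -0.0085,    6.3947],
       [  -0.9853,    0.0046,   -0.1709,  556.8297],
       [   0.1709,    0.0079,   -0.9853, 1386.8515],
       [   0.    ,    0.    ,    0.    ,    1.    ]])}
[ 224.014  -501.7903  204.4493] [-0.001   0.978   0.2084 -0.0001]
wrist {'camera_matrix': array([[298.0829,   0.    , 256.6312],
       [  0.    , 298.0829, 195.5264],
       [  0.    ,   0.    ,   1.    ]]), 'T_tool_cam': array([[  -0.0005,   -0.9715,   -0.237 ,   67.9736],
       [   1.    ,   -0.0001,   -0.0016,    0.4533],
       [   0.0015,   -0.237 ,    0.9715, -178.5419],
       [   0.    ,    0.    ,    0.    ,    1.    ]])}
0.15 94.18452101279449
```

View pics/top0.png

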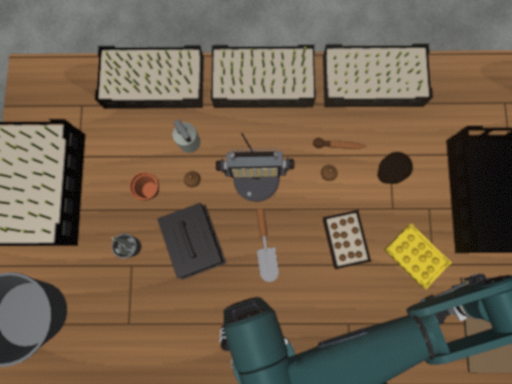

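View pics/side0.png

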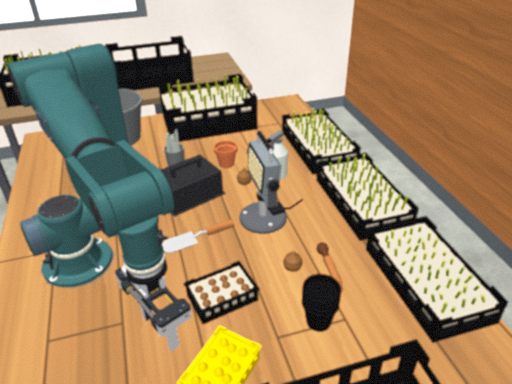

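View pics/wrist0.png

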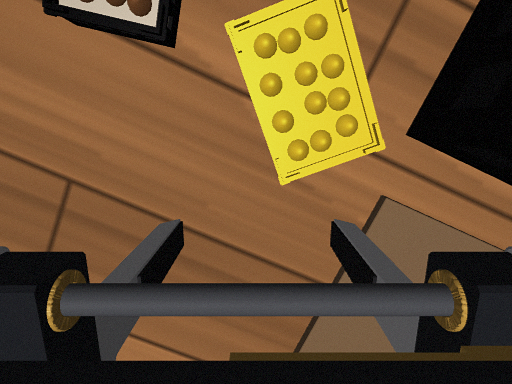

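The top view shows the hood at about (191,240) on the left, the planted tray at (347,239), and the lamp foot at (256,185). The yellow tray at (419,255) is the look-alike. I'll zoom in on the top view.

Run:
```python
import cv2
im=cv2.imread("pics/top0.png")
a=cv2.resize(im[195:285,150:250],None,fx=7,fy=6.5,interpolation=cv2.INTER_CUBIC);cv2.imwrite("pics/z1.png",a*1)
cv2.imwrite("pics/z1b.png",cv2.convertScaleAbs(cv2.resize(im[195:285,150:250],(800,600)and(700,600),interpolation=cv2.INTER_CUBIC),alpha=2.2))
cv2.imwrite("pics/z2.png",cv2.convertScaleAbs(cv2.resize(im[125:215,205:305],(660,594),interpolation=cv2.INTER_CUBIC),alpha=1.8))
cv2.imwrite("pics/z3.png",cv2.convertScaleAbs(cv2.resize(im[200:275,305:385],(640,600),interpolation=cv2.INTER_CUBIC),alpha=1.8))
```

```text
(no output)
```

View pics/z1b.png

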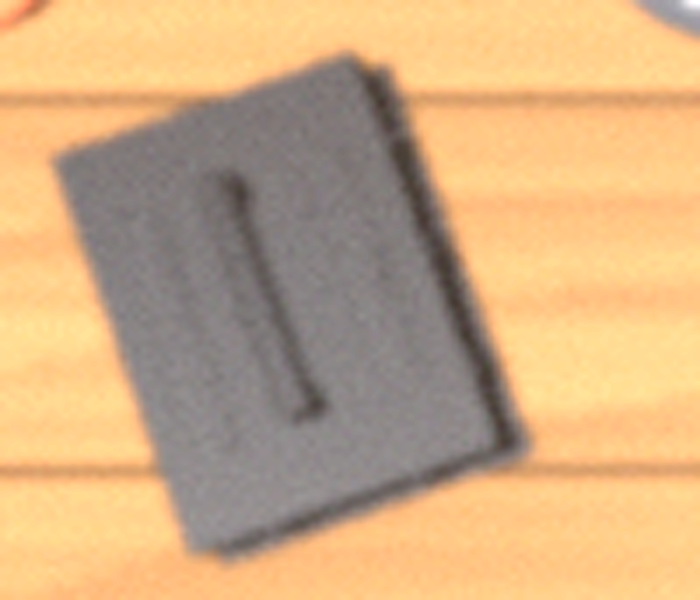

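View pics/z2.png

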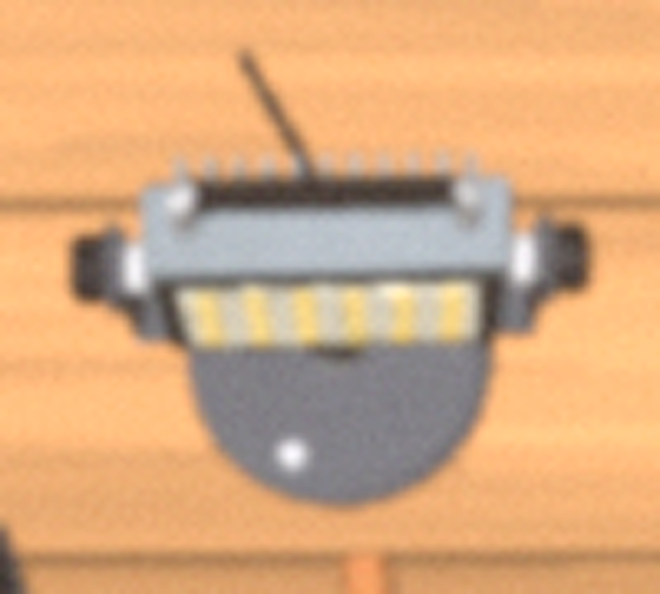

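View pics/z3.png

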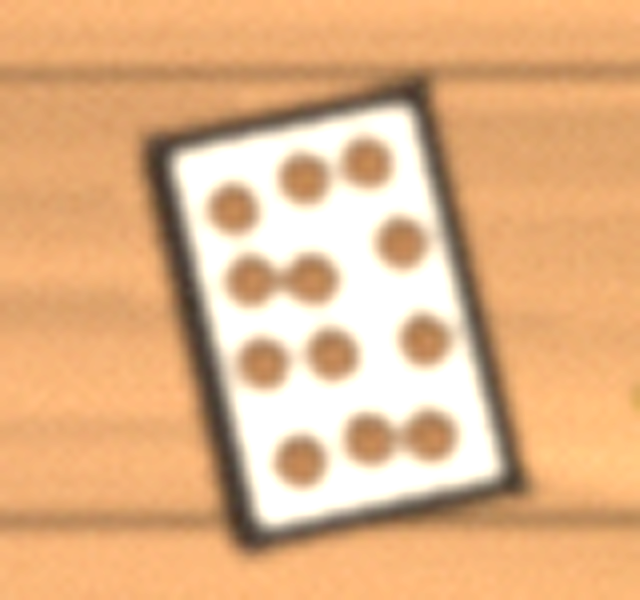

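```bash
cat > h.py <<'E'
from workcell import r, solver, read_camera, get_calibration, ticket
import cv2,numpy as np
from scipy.spatial.transform import Rotation as R
np.set_printoptions(suppress=True,precision=3)
def quat(Rm):
    q=R.from_matrix(Rm).as_quat(); return [q[3],q[0],q[1],q[2]]
def rot(q): return R.from_quat([q[1],q[2],q[3],q[0]]).as_matrix()
def wrist_w2c():
    T=np.eye(4);T[:3,:3]=rot(r.get_orientation());T[:3,3]=r.get_ee_pos()
    return np.linalg.inv(T@np.array(get_calibration("wrist")["T_tool_cam"]))
def cal(name):
    c=get_calibration(name); return np.array(c["camera_matrix"]),(wrist_w2c() if name=="wrist" else np.array(c["world_to_cam"]))
def bp(K,W,uv,z):
    uv=np.atleast_2d(np.array(uv,float)); d=np.c_[uv,np.ones(len(uv))]@np.linalg.inv(K).T@W[:3,:3]
    o=-W[:3,:3].T@W[:3,3]; return o+d*((z-o[2])/d[:,2])[:,None]
def proj(K,W,P):
    P=np.atleast_2d(P); c=P@W[:3,:3].T+W[:3,3]; p=c@K.T; return p[:,:2]/p[:,2:]
def down(yaw): # tool pointing down, jaws (tool y) along world angle yaw
    y=np.array([np.cos(yaw),np.sin(yaw),0]);z=np.array([0,0,-1.]);return quat(np.c_[np.cross(y,z),y,z])
E
python3 - <<'E'
from h import *
K,W=cal("top")
h=np.array([(57,158),(350,52),(483,446),(190,552)])*[1/7,.15]+[150,195]
p=bp(K,W,h,102);print("hood",p,p.mean(0),np.linalg.norm(np.diff(p,axis=0),axis=1))
l=p[0]-p[3]+p[1]-p[2];print("yaw",np.arctan2(l[1],l[0]))
hb=bp(K,W,np.array([(230,185),(305,415)])*[1/7,.15]+[150,195],143);print("bar",hb,hb.mean(0))
t=np.array([(150,140),(425,88),(520,485),(245,545)])/8+[305,200]
p=bp(K,W,t,57);print("tray",p,p.mean(0),np.linalg.norm(np.diff(p,axis=0),axis=1))
l=p[0]-p[3]+p[1]-p[2];print("yaw",np.arctan2(l[1],l[0]))
k=np.array([(73,267),(588,250)])/6.6+[205,125]
p=bp(K,W,k,212);print("lamp",p,p.mean(0))
f=np.array([(195,400),(270,485),(340,505),(420,485),(490,390)])/6.6+[205,125]
p=bp(K,W,f,12)
from scipy.optimize import least_squares
print(least_squares(lambda x:np.hypot(*(p[:,:2]-x).T)-82,[550,0]).x)
E
```

```text
hood [[460.936 338.981 102.   ]
 [512.214 204.784 102.   ]
 [322.665 140.359 102.   ]
 [273.644 271.717 102.   ]] [392.365 238.96  102.   ] [143.661 200.198 140.207]
yaw 0.33618803138038034
bar [[443.408 250.66  143.   ]
 [336.724 214.532 143.   ]] [390.066 232.596 143.   ]
tray [[ 467.615 -201.438   57.   ]
 [ 488.896 -316.473   57.   ]
 [ 325.535 -348.338   57.   ]
 [ 301.779 -235.429   57.   ]] [ 395.956 -275.42    57.   ] [116.986 166.44  115.381]
yaw 0.19744500185556402
lamp [[610.098 141.415 212.   ]
 [616.867 -94.965 212.   ]] [613.483  23.225 212.   ]
[611.553  21.998]
```

The top view gives consistent positions: hood about (391,236) at yaw 0.336, planted tray (396,-275) at yaw 0.197, and lamp axis (612,22.5). Next I'll hover over the hood and check it with the wrist camera.

Run:
```python
from h import *
for a,b in ((391.5,236,.336),(396,-275,.197)) and [((391.5,236),.336),((396,-275),.197)]:
  for s in (1,-1):
    print(s,b,[solver.inverse_kinematics([*a,z],down(b+s*np.pi/2)) for z in (117,330)])
q=r.get_q(); print(q)
# rise, then over to the hood, via joint-space
r.movel([r.get_ee_pos()[0],r.get_ee_pos()[1],330],rate=250)
best=min((1,-1),key=lambda s:abs(solver.inverse_kinematics([391.5,236,330],down(.336+s*np.pi/2))[5]) if solver.inverse_kinematics([391.5,236,330],down(.336+s*np.pi/2)) is not None else 9)
print(best)
r.reach([391.5,236,330],down(.336+best*np.pi/2))
K,W=cal("wrist");im=read_camera("wrist");np.savez("w1.npz",K=K,W=W)
cv2.imwrite("pics/w1.png",cv2.convertScaleAbs(im,alpha=1.8));cv2.imwrite("pics/side1.png",read_camera("side"))
print(r.get_t(),r.get_ee_pos(),r.get_q())
```

```text
1 0.336 [array([ 0.418, -0.086,  1.721, -0.   ,  1.507, -1.488]), array([ 0.418, -0.111,  1.322, -0.   ,  1.931, -1.488])]
-1 0.336 [array([ 0.418, -0.086,  1.721, -0.   ,  1.507,  1.653]), array([ 0.418, -0.111,  1.322, -0.   ,  1.931,  1.653])]
1 0.197 [array([-0.725, -0.029,  1.667, -0.   ,  1.504, -2.492]), array([-0.725, -0.055,  1.27 , -0.   ,  1.927, -2.492])]
-1 0.197 [array([-0.725, -0.029,  1.667, -0.   ,  1.504,  0.649]), array([-0.725, -0.055,  1.27 , -0.   ,  1.927,  0.649])]
[-1.254  0.088  1.372 -0.     1.684 -0.103]
1
3.575 [391.901 235.496 329.932] [ 0.417 -0.111  1.322 -0.     1.931 -1.488]
```

View pics/w1.png

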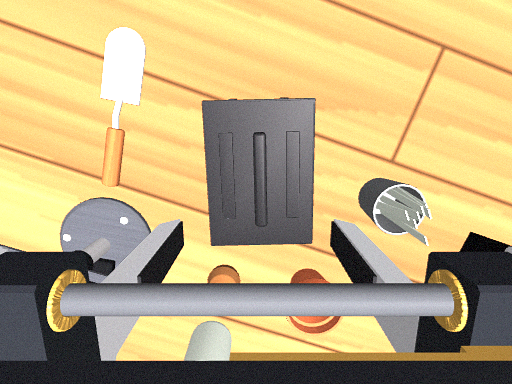

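View pics/side1.png

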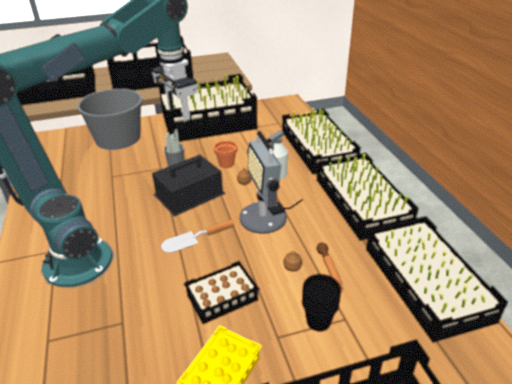

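The wrist view shows the hood top with corners near (203,101), (315,99), (313,242) and (211,245). The bar runs from (260,132) to (261,226). I'll refine the pose, then grasp.

Run:
```python
from h import *
d=np.load("w1.npz");K,W=d["K"],d["W"]
p=bp(K,W,[(203,101),(315,99),(313,242),(211,245)],102);print(p.mean(0),np.linalg.norm(np.diff(p,axis=0),axis=1))
for e in((0,1),(3,2)): pass
l=p[0]-p[3]+p[1]-p[2];print(np.arctan2(-l[1],-l[0]))
b=bp(K,W,[(260,132),(261,226)],143);print(b,b.mean(0)); l=b[1]-b[0];print(np.arctan2(l[1],l[0]))
```

```text
[391.968 241.251 102.   ] [145.844 198.998 148.902]
0.3577513913872251
[[335.457 220.141 143.   ]
 [447.268 260.666 143.   ]] [391.362 240.404 143.   ]
0.34771380210631336
```

Run:
```python
from h import *
o=down(.346-np.pi/2)
r.reach([391.4,239,230],o)
hit=r.movel([391.4,239,117],rate=120,guard=8)
print(hit,r.get_ee_pos()); f0=r.get_wrist_force()
r.grip(0,45); print(r.get_grip_width(),r.get_wrist_force(),r.get_wrist_torque())
r.movel([391.4,239,127],rate=40); print(r.get_wrist_force()-np.array(f0),r.get_wrist_torque(),r.get_grip_width())
r.movel([391.4,239,255],rate=130)
cv2.imwrite("pics/side2.png",read_camera("side"))
print(r.get_t(),r.get_ee_pos(),r.get_grip_width(),r.get_wrist_force())
```

```text
False [392.006 239.278 117.933]
15.336729458424456 [-0.133  2.325 -0.606] [ 0.261  0.057 -0.085]
[-0.293  0.004 -4.687] [-0.03   0.017 -0.033] 15.861380934276047
10.0833 [390.866 238.759 253.63 ] 15.686098094284402 [ 0.233 -0.155 -4.913]
```

View pics/side2.png

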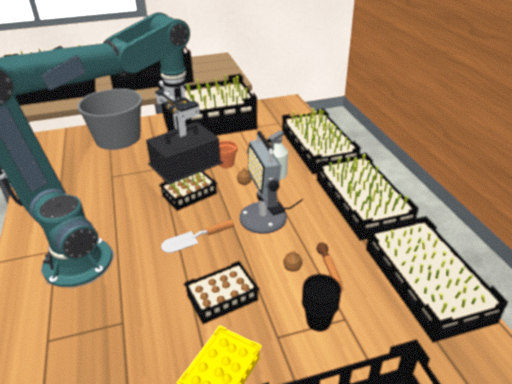

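The side view shows the hood lifted level and the sprouted tray uncovered at about (188,188). I'll cross-check the planted tray in this image.

Run:
```python
from h import *
K,W=cal("side"); im=cv2.imread("pics/side2.png")
# predicted outline from the top estimate
def box(c,y,L,w,z): 
    Rz=R.from_euler('z',y).as_matrix(); return np.array(c)+np.array([(L/2,w/2,z),(L/2,-w/2,z),(-L/2,-w/2,z),(-L/2,w/2,z)])@Rz.T
s=8;a=cv2.resize(im[255:330,175:270],None,fx=s,fy=s,interpolation=cv2.INTER_CUBIC)
for z in(0,58):
    q=proj(K,W,box([396,-275.4,0],.197,170,115,z)); print(z,q)
    for u in q: cv2.circle(a,tuple(int(v) for v in ((u-[175,255]+.5)*s)),3,(0,0,255),-1)
cv2.imwrite("pics/s2z.png",a)
```

```text
0 [[239.241 273.217]
 [257.357 299.679]
 [201.406 323.766]
 [185.983 294.498]]
58 [[238.469 259.344]
 [257.025 285.601]
 [199.46  309.632]
 [183.753 280.508]]
```

View pics/s2z.png

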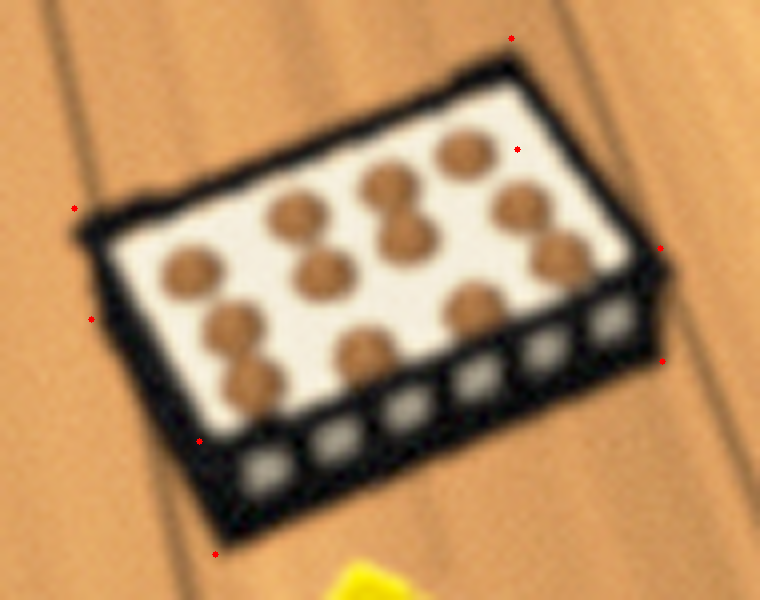

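Run:
```python
from h import *
from scipy.optimize import least_squares
Kt,Wt=cal("top");Ks,Ws=cal("side")
def box(c,y,L,w,z):
    Rz=R.from_euler('z',y).as_matrix(); return np.array([*c,0])+np.array([(L/2,w/2,z),(L/2,-w/2,z),(-L/2,-w/2,z),(-L/2,w/2,z)])@Rz.T
t=np.array([(150,140),(425,88),(520,485),(245,545)])/8+[305,200]-.5*0
sb=np.array([(660,358),(228,548)])/8+[175,255]-.5
st=np.array([(515,52),(672,266),(78,230)])/8+[175,255]-.5
def f(p,ret=False):
    a=(proj(Kt,Wt,box(p[:2],p[2],170,115,p[3]))-t)
    b=proj(Ks,Ws,box(p[:2],p[2],170,115,0))[[1,2]]-sb
    c=proj(Ks,Ws,box(p[:2],p[2],170,115,p[3]))[[0,1,3]]-st
    return np.r_[a,b,c].ravel()
s=least_squares(f,[396,-275,.197,55]);print(s.x,s.fun.reshape(-1,2))
```

```text
[ 397.276 -276.122    0.205   49.538] [[ 0.019 -0.11 ]
 [-0.919 -0.693]
 [-0.139 -0.04 ]
 [ 0.134 -0.198]
 [ 0.893  0.293]
 [-0.825  0.972]
 [-0.042  0.399]
 [-0.877 -0.183]
 [ 0.267 -0.359]]
```

Run:
```python
from h import *
o=down(.203-np.pi/2)
r.movel([395,-20,255],down(.27-np.pi/2),rate=220)
r.movel([397,-276,255],o,rate=220)
cv2.imwrite("pics/side3.png",read_camera("side"));K,W=cal("wrist");np.savez("w3.npz",K=K,W=W);cv2.imwrite("pics/w3.png",cv2.convertScaleAbs(read_camera("wrist"),alpha=1.5))
print(r.get_t(),r.get_ee_pos(),r.get_wrist_force(),r.get_wrist_torque(),r.get_grip_width())
```

```text
12.825 [ 397.233 -274.924  255.313] [-0.63  -0.379 -4.747] [ 0.012 -0.015  0.01 ] 15.843067064604112
```

View pics/side3.png

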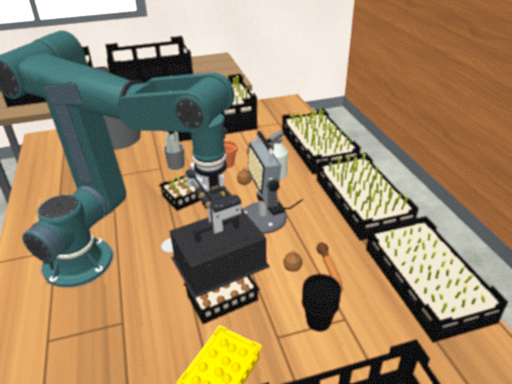

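View pics/w3.png

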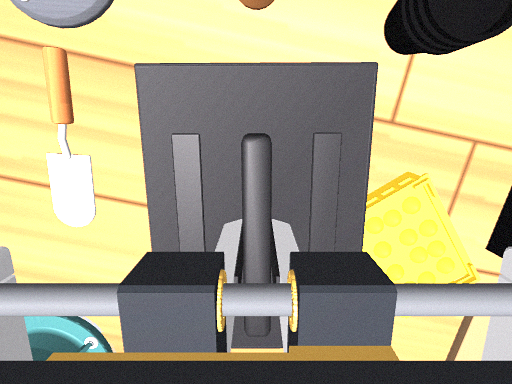

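Run:
```python
from h import *
d=np.load("w3.npz");K,W=d["K"],d["W"]
p=bp(K,W,[(136,65),(377,63)],239.6);print(p,np.linalg.norm(p[0]-p[1]));m=p.mean(0)
l=p[0]-p[1];print("yaw",np.arctan2(l[1],l[0])-np.pi/2)
y=.203;print("centre", m[:2]-102*np.array([np.cos(y),np.sin(y)]))
b=bp(K,W,[(257,133)],280);print(b-60*np.array([np.cos(y),np.sin(y),0]))
```

```text
[[ 482.366 -182.714  239.6  ]
 [ 513.044 -325.41   239.6  ]] 145.9564505219826
yaw 0.21176448800700864
centre [ 397.799 -274.626]
[[ 400.234 -274.596  280.   ]]
```

Run:
```python
from h import *
r.movel([396.5,-276,190],rate=110)
print(r.movel([396.5,-276,128],rate=60,guard=5),r.get_ee_pos(),r.get_wrist_force())
hit=r.movel([396.5,-276,114],rate=20,guard=3);print(hit,r.get_ee_pos(),r.get_wrist_force(),r.get_wrist_torque(),r.get_t())
cv2.imwrite("pics/side4.png",read_camera("side"))
```

```text
False [ 396.828 -276.285  128.628] [-0.208 -0.545 -3.789]
True [ 396.385 -275.936  116.873] [-0.707  0.067  4.477] [-0.089  0.036 -0.022] 15.3083
```

View pics/side4.png

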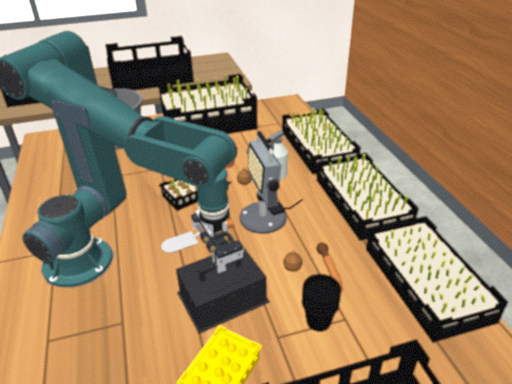

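The hood rim is on the bench: contact came at TCP z 116.9, matching the grasp height. I'll release and back off, then look at the lamp and the sprouted tray.

Run:
```python
from h import *
r.grip(60); 
r.movel([396.5,-276,260],rate=200)
for n in("top","side"): cv2.imwrite(f"pics/{n}5.png",read_camera(n))
print(r.get_t())
t=cv2.imread("pics/top5.png");s=cv2.imread("pics/side5.png")
cv2.imwrite("pics/a.png",cv2.convertScaleAbs(cv2.resize(t[125:215,205:305],(660,594),interpolation=cv2.INTER_CUBIC),alpha=1.8))
cv2.imwrite("pics/b.png",cv2.convertScaleAbs(cv2.resize(s[120:240,220:310],(450,600),interpolation=cv2.INTER_CUBIC),alpha=1.3))
cv2.imwrite("pics/c.png",cv2.convertScaleAbs(cv2.resize(t[200:280,150:230],(600,600),interpolation=cv2.INTER_CUBIC),alpha=1.8))
cv2.imwrite("pics/d.png",cv2.convertScaleAbs(cv2.resize(s[165:215,150:230],(800,500),interpolation=cv2.INTER_CUBIC),alpha=1.3))
```

```text
17.1667
```

View pics/b.png

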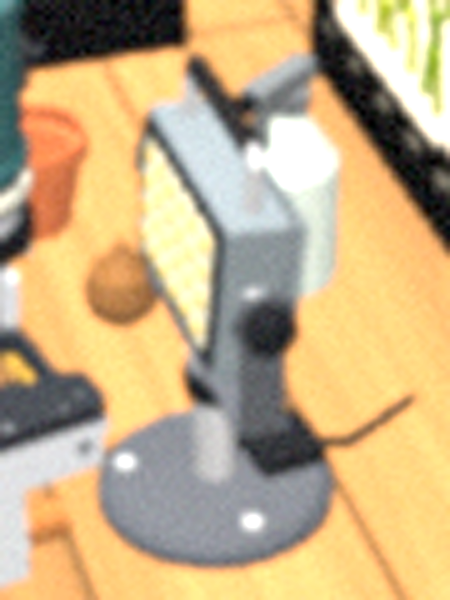

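View pics/c.png

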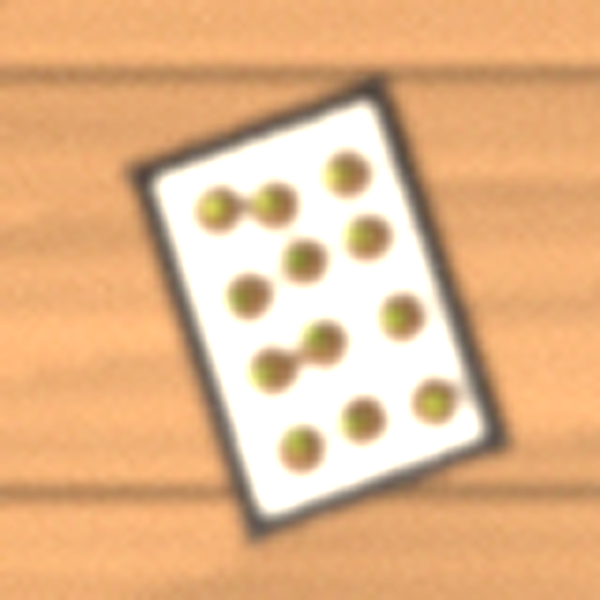

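View pics/d.png

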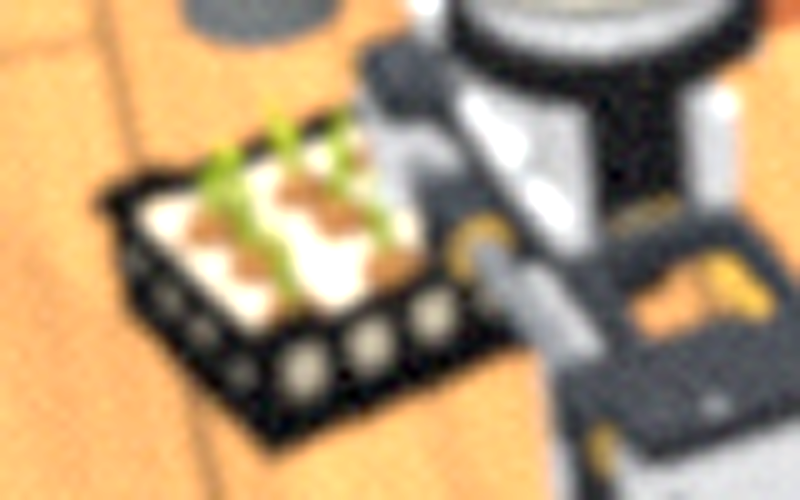

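View pics/top5.png

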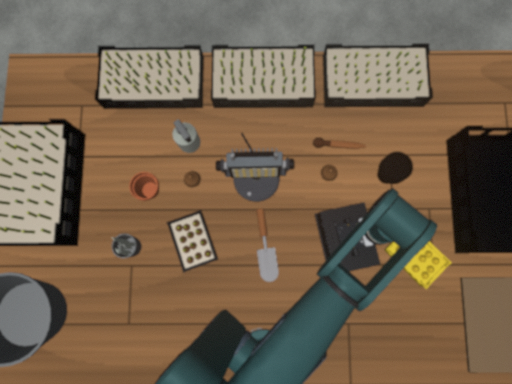

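```bash
cat > lampfit.py <<'E'
from h import *
from scipy.optimize import least_squares
def head(p): # x,y,sw(world: 0=glass faces -x),tilt ; tilt>0 glass down
    return R.from_euler('z',p[2]).as_matrix()@R.from_euler('y',-p[3]).as_matrix()
def pts(p,L): return np.array([p[0],p[1],212])+np.array(L)@head(p).T
E
python3 - <<'E'
from lampfit import *
Kt,Wt=cal("top");Ks,Ws=cal("side")
t=np.array([(133,172),(380,80),(505,442),(255,538)])/7.5+[150,200]-.43
p=bp(Kt,Wt,t,51);print("spr",p.mean(0),np.linalg.norm(np.diff(p,axis=0),axis=1));l=p[0]-p[3]+p[1]-p[2];print(np.arctan2(l[1],l[0]))
Lt=[(0,120,0),(0,-120,0),(0,0,94),(-22,82,56),(-22,-82,56),(22,82,56),(22,-82,56)]
pt=np.array([(73,267),(588,250),(325,193),(148,280),(497,271),(143,185),(512,182)])/6.6+[205,125]-.42
Ls=[(-22,82,56),(-22,-82,56),(22,-82,56),(0,-120,0)]
ps=np.array([(147,130),(225,238),(300,225),(275,328)])/5.+[220,120]-.4
f=lambda p:np.r_[proj(Kt,Wt,pts(p,Lt))-pt,proj(Ks,Ws,pts(p,Ls))-ps].ravel()
for t0 in(-.3,.3):
    s=least_squares(f,[612,22,0,t0],loss='soft_l1');print(s.cost,s.x);print(f(s.x).reshape(-1,2))
E
```

```text
spr [393.828 236.706  51.   ] [116.763 170.67  116.266]
0.35088155208334704
12.499113406336987 [613.684  23.816   0.02   -0.042]
[[-0.358  0.026]
 [ 0.82   0.686]
 [ 0.191  1.046]
 [-0.855 -0.237]
 [ 3.019 -0.245]
 [-0.165 -0.416]
 [ 0.248 -1.331]
 [-0.583 -6.019]
 [ 0.101 -1.4  ]
 [-0.952 -0.967]
 [ 0.56   1.981]]
12.499113406333196 [613.684  23.816   0.02   -0.042]
[[-0.358  0.026]
 [ 0.82   0.686]
 [ 0.191  1.046]
 [-0.855 -0.237]
 [ 3.019 -0.245]
 [-0.165 -0.416]
 [ 0.248 -1.331]
 [-0.583 -6.019]
 [ 0.101 -1.4  ]
 [-0.952 -0.967]
 [ 0.56   1.981]]
```

```bash
cat > plan.py <<'E'
from lampfit import *
def tool(p,s,lean=1.0,back=0,grip=19):
    # tool pose grasping the handle of head p; jaws along head x; tool leans with lean*tilt
    q=list(p);H=head(p);bar=np.array([p[0],p[1],212])+H@[0,0,94]
    q[3]=p[3]*lean;Hl=head(q)
    z=-Hl[:,2];y=s*Hl[:,0];x=np.cross(y,z)
    return bar+z*(grip-back),quat(np.c_[x,y,z])
E
python3 - <<'E'
from plan import *
p0=np.array([613,23.5,.02,-.03])
T=np.array([393.5,237.5,40])
d=T-[p0[0],p0[1],212];sw=np.arctan2(-d[1],-d[0]);ti=np.arctan2(-d[2],np.hypot(d[0],d[1]));print(sw,ti)
for s in(1,-1):
  for lean in(0,.5,1):
    for p,b in((p0,90),(p0,0),([613,23.5,sw,0],0),([613,23.5,sw,ti],0),([613,23.5,sw,ti],80)):
        P,o=tool(p,s,lean,b);print(s,lean,b,P,solver.inverse_kinematics(P.tolist(),o))
E
```

```text
-0.7727114161879521 0.5113048084259186
1 0 90 [615.819  23.556 376.958] [-0.054  0.281  0.806 -0.     2.055 -0.074]
1 0 0 [615.819  23.556 286.958] [-0.054  0.239  1.038 -0.     1.865 -0.074]
1 0 0 [613.   23.5 287. ] [-0.054  0.232  1.045 -0.     1.864  0.719]
1 0 0 [580.066  55.609 274.978] [-0.002  0.159  1.155 -0.     1.828  0.771]
1 0 80 [580.066  55.609 354.978] [-0.002  0.185  0.966 -0.     1.99   0.771]
1 0.5 90 [616.884  23.578 376.95 ] [-0.053  0.297  0.785 -0.001  2.074 -0.074]
1 0.5 0 [615.534  23.551 286.96 ] [-0.053  0.25   1.023 -0.001  1.883 -0.073]
1 0.5 0 [613.   23.5 287. ] [-0.054  0.232  1.045 -0.     1.864  0.719]
1 0.5 0 [583.506  52.255 275.596] [ 0.11   0.044  1.301 -0.197  1.631  0.854]
1 0.5 80 [569.021  66.377 352.995] [ 0.14   0.037  1.155 -0.206  1.786  0.852]
1 1 90 [617.948  23.599 376.926] [-0.052  0.313  0.765 -0.002  2.093 -0.073]
1 1 0 [615.249  23.545 286.966] [-0.053  0.262  1.009 -0.002  1.9   -0.073]
1 1 0 [613.   23.5 287. ] [-0.054  0.232  1.045 -0.     1.864  0.719]
1 1 0 [586.723  49.119 277.408] [ 0.234 -0.043  1.45  -0.429  1.454  0.997]

[... 295 characters left out ...]
2.371]
-1 0 80 [580.066  55.609 354.978] [-0.002  0.185  0.966 -0.     1.99  -2.371]
-1 0.5 90 [616.884  23.578 376.95 ] None
-1 0.5 0 [615.534  23.551 286.96 ] None
-1 0.5 0 [613.   23.5 287. ] [-0.054  0.232  1.045 -0.     1.864 -2.423]
-1 0.5 0 [583.506  52.255 275.596] [ 0.11   0.044  1.301 -0.197  1.631 -2.288]
-1 0.5 80 [569.021  66.377 352.995] [ 0.14   0.037  1.155 -0.206  1.786 -2.29 ]
-1 1 90 [617.948  23.599 376.926] None
-1 1 0 [615.249  23.545 286.966] None
-1 1 0 [613.   23.5 287. ] [-0.054  0.232  1.045 -0.     1.864 -2.423]
-1 1 0 [586.723  49.119 277.408] [ 0.234 -0.043  1.45  -0.429  1.454 -2.145]
-1 1 80 [558.694  76.445 347.177] [ 0.304 -0.072  1.341 -0.446  1.609 -2.142]
```

Run:
```python
from plan import *
p0=[613,23.5,.02,0.]
r.grip(94)
r.movel([420,-250,400],rate=250)
P,o=tool(p0,1,1,110); r.reach(P.tolist(),o)
K,W=cal("wrist");np.savez("w6.npz",K=K,W=W);cv2.imwrite("pics/w6.png",cv2.convertScaleAbs(read_camera("wrist"),alpha=1.4))
cv2.imwrite("pics/side6.png",read_camera("side"))
print(r.get_t(),r.get_ee_pos())
```

```text
19.9583 [612.669  22.002 397.334]
```

View pics/w6.png

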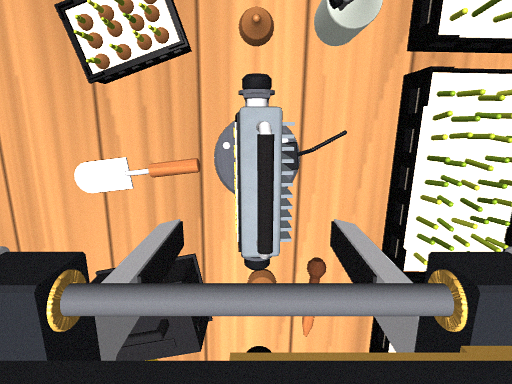

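View pics/side6.png

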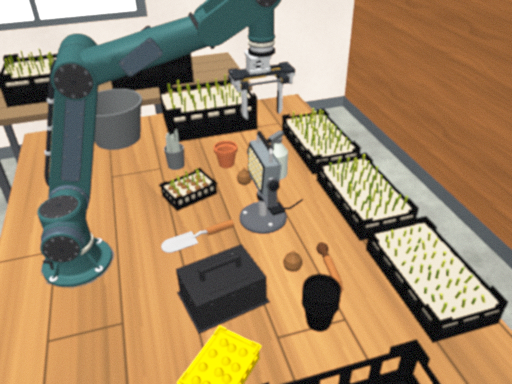

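Run:
```python
from lampfit import *
d=np.load("w6.npz");K,W=d["K"],d["W"]
b=bp(K,W,[(264.5,132),(267,255)],306);print("bar",b,b.mean(0))
k=bp(K,W,[(257,75)],212);print("knob",k)
e=bp(K,W,[(237.5,115),(239,258),(281,108),(279,258)],268);print("top",e,e.mean(0))
L=[(0,120,0),(0,58,94),(0,-58,94),(-22,82,56),(22,82,56),(-22,-82,56),(22,-82,56)]
for p in([613,23.5,.02,0],[613,23.5,.02,-.05],[613,23.5,.02,-.1]):print(proj(K,W,pts(p,L)).round(0).tolist())
print(bp(K,W,[(54,0),(97,81),(190,50)],50))
```

```text
bar [[618.147  82.757 306.   ]
 [623.356 -34.685 306.   ]] [620.752  24.036 306.   ]
knob [[610.326 143.715 212.   ]]
top [[591.789  97.807 268.   ]
 [593.81  -56.498 268.   ]
 [634.836 105.244 268.   ]
 [638.492 -55.671 268.   ]] [614.732  22.72  268.   ]
[[257.0, 75.0], [257.0, 133.0], [258.0, 255.0], [235.0, 107.0], [280.0, 107.0], [238.0, 260.0], [277.0, 260.0]]
[[257.0, 75.0], [263.0, 133.0], [262.0, 255.0], [238.0, 107.0], [282.0, 107.0], [240.0, 260.0], [280.0, 259.0]]
[[257.0, 75.0], [268.0, 133.0], [267.0, 254.0], [241.0, 107.0], [285.0, 107.0], [243.0, 261.0], [282.0, 259.0]]
[[289.753 272.326  50.   ]
 [344.192 153.776  50.   ]
 [500.367 203.777  50.   ]]
```

Run:
```python
from h import *
s=cv2.imread("pics/side6.png")
cv2.imwrite("pics/e.png",cv2.convertScaleAbs(cv2.resize(s[160:215,150:225],(750,550),interpolation=cv2.INTER_CUBIC),alpha=1.3))
s=cv2.imread("pics/w6.png")
cv2.imwrite("pics/f.png",cv2.resize(s[0:95,40:200],(800,475),interpolation=cv2.INTER_CUBIC))
```

```text
(no output)
```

View pics/e.png

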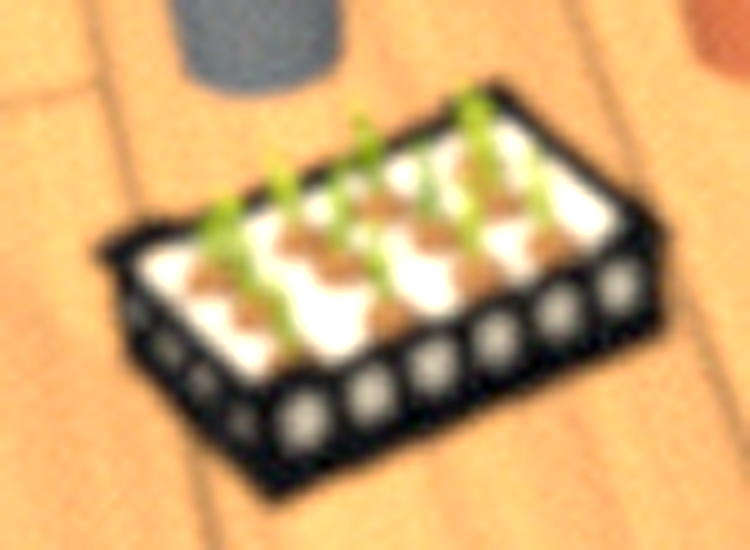

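View pics/f.png

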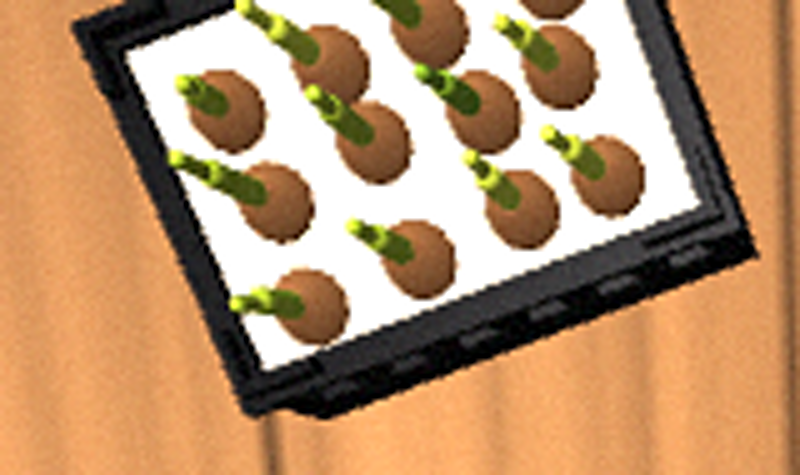

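Run:
```python
from h import *
from scipy.optimize import least_squares
Kt,Wt=cal("top");Ks,Ws=cal("side");d=np.load("w6.npz")
def box(p,z,L=170,w=115):
    Rz=R.from_euler('z',p[2]).as_matrix(); return np.array([p[0],p[1],0])+np.array([(L/2,w/2,z),(L/2,-w/2,z),(-L/2,-w/2,z),(-L/2,w/2,z)])@Rz.T
t=np.array([(133,172),(380,80),(505,442),(255,538)])/7.5+[150,200]-.43
sb=np.array([(662,335),(280,500)])/10+[150,160]-.45
st=np.array([(500,85),(668,225),(100,250)])/10+[150,160]-.45
wt=np.array([(75,25),(245,405)])/5.+[40,0]-.4; wb=np.array([(757,257),(325,418)])/5.+[40,0]-.4
def f(p):
    return np.r_[proj(Kt,Wt,box(p,p[3]))-t,proj(Ks,Ws,box(p,0))[[1,2]]-sb,proj(Ks,Ws,box(p,p[3]))[[0,1,3]]-st,
      .5*(proj(d["K"],d["W"],box(p,p[3]))[[3,2]]-wt),.5*(proj(d["K"],d["W"],box(p,0))[[1,2]]-wb)].ravel()
s=least_squares(f,[394,237,.35,55]);print(s.x);print(s.fun.reshape(-1,2))
```

```text
[393.198 237.678   0.348  52.213]
[[-0.073  0.011]
 [-0.436  0.482]
 [-0.555  0.373]
 [-0.374 -0.193]
 [ 0.923 -0.011]
 [-1.295  1.157]
 [-0.088 -0.149]
 [-0.646 -0.473]
 [-0.238 -0.68 ]
 [ 0.923  0.888]
 [ 0.407 -0.228]
 [ 0.349  0.118]
 [ 0.25   0.488]]
```

Run:
```python
from plan import *
p0=np.array([612.7,23.3,.035,-.07])
T=np.array([393.2,237.7,40]);d=T-[p0[0],p0[1],212];sw=np.arctan2(-d[1],-d[0]);ti=np.arctan2(-d[2],np.hypot(d[0],d[1]));print(sw,ti)
P,o=tool(p0,1,1,60);r.movel(P.tolist(),o,rate=150)
P,o=tool(p0,1,1,0);print(r.movel(P.tolist(),o,rate=80,guard=8))
f0=np.array(r.get_wrist_force())
r.grip(0,40);print(r.get_grip_width(),r.get_wrist_force()-f0,r.get_wrist_torque(),r.get_ee_pos(),r.get_t())
cv2.imwrite("pics/side7.png",read_camera("side"))
```

```text
-0.7736448442940365 0.5109161918716051
False
13.953564402097587 [4.329 0.107 0.258] [ 0.012 -0.569 -0.12 ] [618.455  23.512 286.818] 22.5583
```

View pics/side7.png

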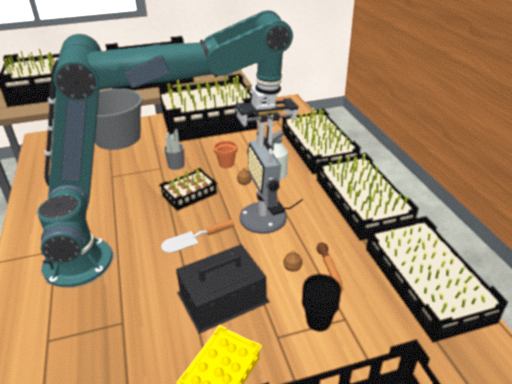

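The bar is gripped at about 14–15 mm. Next I'll swivel and tilt along the arc, watching the forces.

Run:
```python
from plan import *
p0=np.array([612.7,23.3,.035,-.07]);p1=np.array([612.7,23.3,-.7736,.511])
for a in np.linspace(0,1,6)[1:]:
    p=p0+(p1-p0)*a; P,o=tool(p,1,1,0)
    r.movel(P.tolist(),o,rate=60)
    F=np.array(r.get_wrist_force());print(a,F,r.get_wrist_torque(),r.get_grip_width(),r.get_t())
    if np.linalg.norm(F)>45: break
cv2.imwrite("pics/side8.png",read_camera("side"));cv2.imwrite("pics/top8.png",read_camera("top"))
```

```text
0.2 [-0.051  1.594 -1.683] [ 0.147 -0.401 -0.039] 13.91133678082216 22.9583
0.4 [-0.069  0.125 -0.459] [ 0.122 -0.097 -0.053] 13.772787200955833 23.3083
0.6000000000000001 [-1.402 -0.067  0.817] [-0.04   0.184 -0.119] 14.108421507494956 23.6583
0.8 [-3.767 -0.803  3.016] [-0.129  0.419 -0.268] 14.174133185749412 24.0167
1.0 [-5.383  0.818  4.058] [-0.022  0.509 -0.513] 14.0676756691255 24.3917
```

View pics/side8.png

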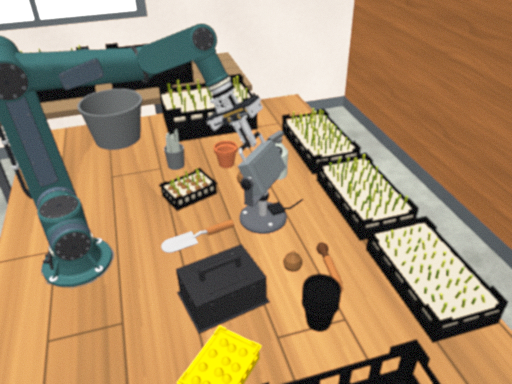

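Run:
```python
from plan import *
p1=np.array([612.7,23.3,-.7736,.511])
r.grip(50);
P,o=tool(p1,1,1,90);r.movel(P.tolist(),o,rate=150)
K,W=cal("wrist");np.savez("w9.npz",K=K,W=W);cv2.imwrite("pics/w9.png",cv2.convertScaleAbs(read_camera("wrist"),alpha=1.4))
r.reach([420,-120,420],down(-.3))
for n in("top","side"): cv2.imwrite(f"pics/{n}9.png",read_camera(n))
print(r.get_t(),r.get_ee_pos())
s=cv2.imread("pics/side9.png");t=cv2.imread("pics/top9.png")
cv2.imwrite("pics/g.png",cv2.convertScaleAbs(cv2.resize(s[120:240,220:310],(450,600),interpolation=cv2.INTER_CUBIC),alpha=1.3))
cv2.imwrite("pics/h.png",cv2.convertScaleAbs(cv2.resize(t[125:215,205:305],(660,594),interpolation=cv2.INTER_CUBIC),alpha=1.8))
```

```text
27.15 [ 420.298 -119.199  418.982]
```

View pics/w9.png

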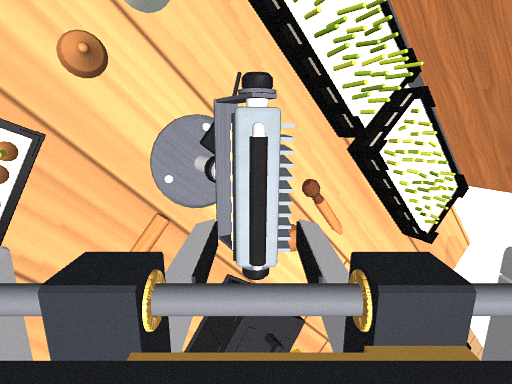

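View pics/g.png

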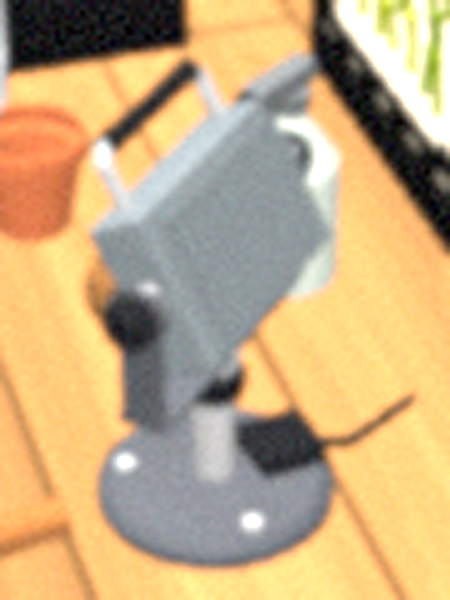

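View pics/h.png

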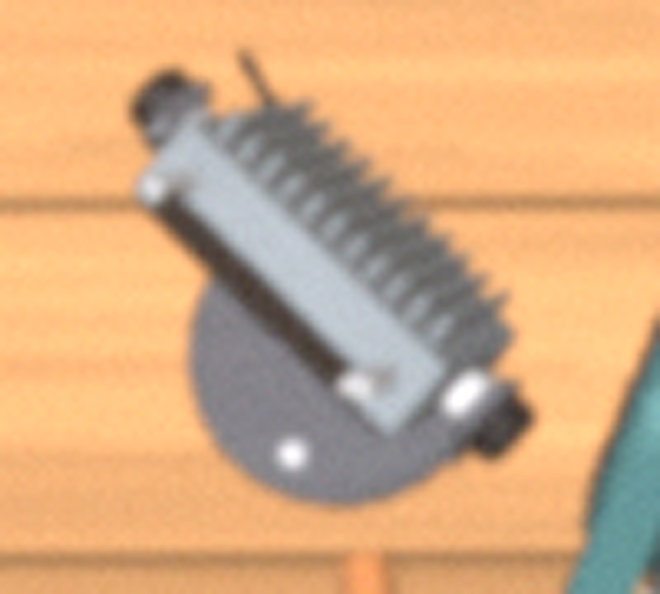

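View pics/top9.png

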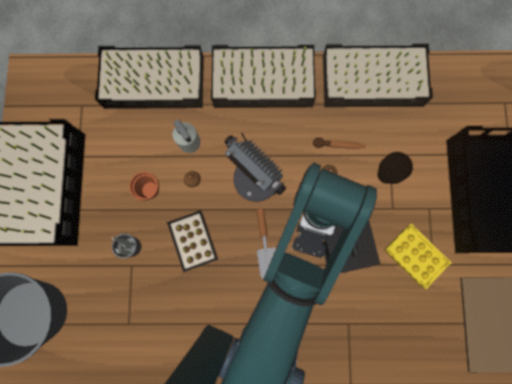

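Run:
```python
from lampfit import *
Kt,Wt=cal("top");Ks,Ws=cal("side");d=np.load("w9.npz")
Lt=[(0,56,94),(0,-56,94),(-22,-82,56)]
pt=np.array([(153,187),(355,385),(390,435)])/6.6+[205,125]-.42
Ls=[(0,56,94),(0,-56,94),(-22,-82,56),(0,-116,0)]
ps=np.array([(192,70),(103,153),(95,234),(130,318)])/5.+[220,120]-.4
Lw=[(0,0,94),(0,118,0),(-22,82,56),(22,82,56),(22,-82,56)]
pw=np.array([(258.5,196),(257,76),(238,108),(281,108),(277,265)])
f=lambda p:np.r_[proj(Kt,Wt,pts(p,Lt))-pt,proj(Ks,Ws,pts(p,Ls))-ps,.5*(proj(d["K"],d["W"],pts(p,Lw))-pw)].ravel()
T=np.array([393.2,237.7,40])
for fix in(0,1):
    g=(lambda p:np.r_[f(p),(p[:2]-[612.7,23.3])*(.3 if not fix else 100)])
    s=least_squares(g,[612.7,23.3,-.77,.5],loss='soft_l1');print(s.x);print(f(s.x).reshape(-1,2))
    print("lens frame", head(s.x).T@(T-[s.x[0],s.x[1],212])+[26,0,0])
```

```text
[615.002  22.399  -0.771   0.526]
[[ 1.206  2.384]
 [-1.11  -0.829]
 [ 0.322  0.591]
 [-0.641 -0.545]
 [ 0.231 -0.769]
 [-1.747 -0.597]
 [-0.082  2.392]
 [ 0.001  3.109]
 [ 1.236 -1.073]
 [-1.404 -1.007]
 [ 0.877 -1.081]
 [ 1.408  1.461]]
lens frame [-327.683   -0.03     6.55 ]
[612.7    23.3    -0.772   0.499]
[[ 1.393  2.485]
 [-0.925 -0.659]
 [ 0.217  1.062]
 [-0.776 -0.761]
 [ 0.029 -0.992]
 [-2.299 -0.903]
 [-0.946  2.352]
 [ 0.317  3.779]
 [ 0.378 -0.671]
 [-1.67  -0.547]
 [ 0.679 -0.558]
 [ 1.148  2.002]]
lens frame [-325.731    0.525   -4.058]
```

The lamp fit puts the beam within about 7 mm of the target in both directions. A final check on the hood remains.

Run:
```python
from h import *
K,W=cal("side"); s=cv2.imread("pics/side9.png"); S=6
a=cv2.convertScaleAbs(cv2.resize(s[230:330,165:285],None,fx=S,fy=S,interpolation=cv2.INTER_CUBIC),alpha=1.6)
Rz=R.from_euler('z',.205).as_matrix();c=np.array([396.8,-275.8,0])
for z,L,w,col in((0,216,161,(0,0,255)),(102,204,149,(0,255,0))):
    q=proj(K,W,c+np.array([(L/2,w/2,z),(L/2,-w/2,z),(-L/2,-w/2,z),(-L/2,w/2,z)])@Rz.T)
    cv2.polylines(a,[((q-[165,230]+.5)*S).astype(int)],True,col,1)
cv2.imwrite("pics/i.png",a)
print(r.get_wrist_force(),r.get_qd())
```

```text
[-0.031 -0.629  0.186] [ 0.01  -0.    -0.003  0.     0.003 -0.003]
```

View pics/i.png

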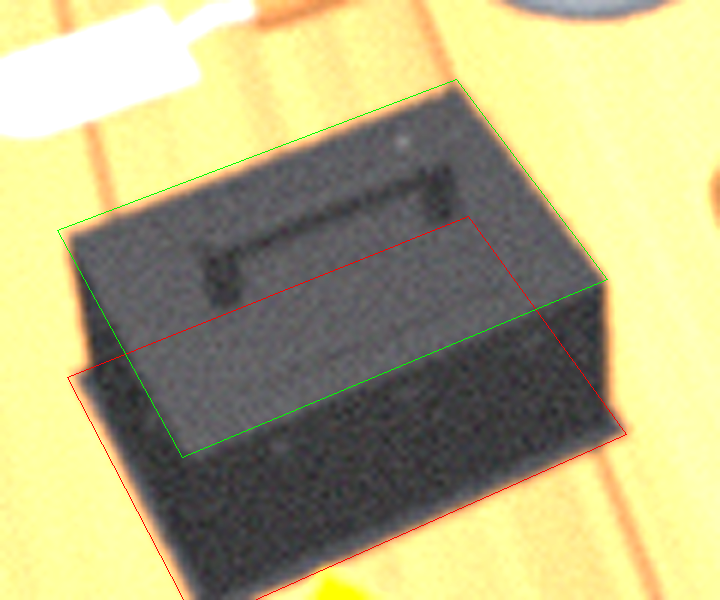

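View pics/side9.png

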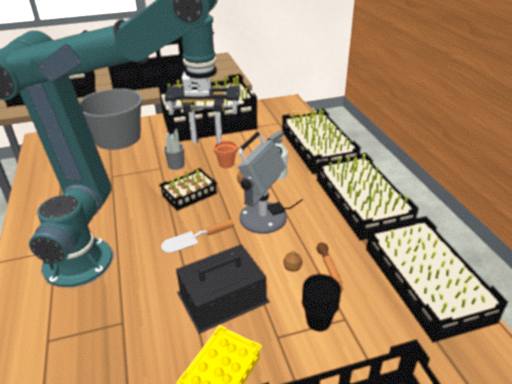

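The hood is flat on the bench and its outline matches the prediction to 1–2 px. The arm is clear, so I'm handing in.

```bash
python3 -c "
from h import *
ticket.sign_off();print(r.get_t())"
```

```text
the job is handed in; nothing more can be done
the job is handed in; nothing more can be done
```

I moved the hood onto the planted tray and aimed the lamp at the sprouted tray. I handed the job in at about 27 s of the 48 s allowed; the sign-off reports no verdict.

- **Hood:** I lifted it by its bar, carried it above shoot height and lowered it over the planted tray until it touched. Contact came at the height I had picked it up from. In the last side picture it stands level and matches the predicted outline to 1–2 px, which puts it within about 5 mm of the tray centre.
- **Lamp:** I gripped its handle and turned and tilted the head along its arc. From the last pictures I fitted the beam to pass the sprouted tray's middle within about 1 mm sideways and 7 mm up or down; the limit is 30 mm.
- **Disagreements:** Two fits of the lamp tilt differed slightly (0.50 and 0.53 rad), and single picture points were off by up to 4 px. Both fits are well inside the limit.
- **Other things:** The trays and the other things on the bench show no visible movement in the last pictures, and the arm was clear of everything.

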